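# Find the high spot of a reagent carousel with a plunger gauge

## Robot

A 6-joint arm with a two-finger parallel gripper is mounted at the origin on the work surface. World frame = base frame: x ahead of the robot, y to its left, z up, the work surface at z = 0. Lengths are in m, angles in rad, forces in N, time in s.
With the tool pointing down it reaches from about 0.225 to 0.875 m from the base axis. Payload 3.4 kg.
Tool frame: the origin (TCP) lies on the centre line of the jaws, within the pads' length; the fingertips stand 17 mm ahead of it and the grasp point (between the pads) lies 2 mm behind it (nose_length is the distance from the TCP to the fingertips, in m); z points along the fingers, y is the line along which they close (so a half turn about z gives the same grasp; the last joint's range is limited). The gripper opens to 85 mm and grips with 20 to 120 N. Pads are 22 mm wide; open, the fingers measure 114 mm over their backs; the gripper's body (76 mm by 85 mm) begins 54 mm behind the grasp point. The pads swing forward as they close: fully open they stand 13 mm farther back than shut.
Start: joints at [-1.292, 0.276, 1.505, -0, 1.361, -0.121], TCP at [0.224, -0.53, 0.248] pointing down, gripper open.
Joint ranges: [-2.89, 2.89], [-0.75, 2.08], [0.22, 2.7], [-1.18, 4.32], [0.11, 2.71], [-2.7, 2.7]. Speed limits (rad/s): [2.57, 2.57, 3.14, 3.14, 3.14, 3.14].

## Interface

Orientations are given as a unit quaternion [w, x, y, z].
In Python, from rig import get_state, get_image, sign_off, find_in, place_of, nose_length gives the robot as it stands.
- The arm moves only by the tool apply_moves, never from a script. Its argument "deltas" is one flat list of numbers, 5 for each row, row after row: the finger opening in mm, from 0 to 85.4, then the shift along the tool's x, y, z in mm, then the turn about the tool's z in degrees. A call has 1 to 12 rows; each row is the pose to reach, as a shift and turn from the pose commanded when the call began, along the tool's axes at that moment; what a row does not reach only later rows make up. A row lasts 1/12 s, in which the tool goes at most 41.7 mm and 7.16 degrees, less where a joint would pass 70% of its speed; a pose out of reach is approached as far as the arm can. A call with a gripper value outside its range is refused whole. The fingers move at their own pace and stop on an object; "squeeze" is the grip in N (left out, the last holds). Time passes only in rows, so rows that repeat a pose let the fingers close. It gives the time, the measured TCP pose, the force, the opening and the grip force at its end, in the units of the state.
- get_state(): the state, without advancing time (a new reading comes with each control period).
- get_image(name): name is "scene" or "top" or "wrist"; returns a dict with "frame" (384x512x3 uint8, red, green, blue), "K" (3x3 intrinsics, pixels), "position" and "orientation" of the camera in the world. Camera axes: x right, y down, z forward; pixel columns grow to the right and rows downward; lengths in m; the calibration is good to about 2 mm. The wrist camera is an equidistant fisheye: a pixel r from the principal point sees the ray r / f radians off the axis. A picture is of the moment at which its call begins. There is no depth.
- sign_off(): hands the job in; it is judged then, once.
Trained networks look in a picture, given as the dict that the camera call returned (one of the last four; its "shot" number tells which), for a name from the list of things; names that differ only in an ending like _2 or _b are one class to them, and where a whole thing is asked for, a point or a joint stands for the part that bears it (a point fixed in the world has none). Each returns a list of dicts, best first, with "score" (0 to 1); they miss things now and then, are a little off and sometimes report something else, mostly with a low value. They report only what shows in the picture. A call takes as long as a camera call.
- find_in(query, picture): "point" ([column, row] in pixels, amid what is visible of it).
- place_of(query, picture): "point" ([column, row] in pixels: a listed point, or the origin of a listed thing).
The state is a dict: "clock": time; "qpos": joint angles; "qd": joint speeds; "effort": joint torques, N m; "position": TCP position; "ee_rot": TCP orientation; "contact_force": force on the tool from outside, world axes, zero at the start; "moment": the same for the moment, N m; "width": finger opening in m; "gripper_force": force on a finger pad.
Only numpy, scipy, OpenCV 4.12 (cv2) and the standard library are available. Lean on these libraries where they do the work, as an engineer would, in place of code of your own. Each camera call takes 0.05 s, during which the arm holds its last target. There are 200 camera calls.

## Task

Check this reagent carousel for a bent drum: slide the dial gauge home against its buffer by the orange post, then turn the carousel by its blue knob and find the highest spot on the drum, where the gauge needle swings farthest. Leave the carousel at rest with that highest spot under the plunger and the gauge still home. Be gentle: do not force the buffer or push the carousel's bearing sideways, and leave the bottle, jar and tip rack alone.

Things in the scene. Friction and masses are not known exactly. Their poses are not given: they have to be found in the camera images.
- stand: Cream service stand, fixed to the bench: a plate 200 x 400 mm, 12 mm thick. Origin on the carousel's upright axis, at bench level; z up; y points level from the axis towards the gauge, whose rail runs along y.
- carousel: Round cream top plate of the emptied reagent carousel, radius 105 mm, upper face 67 mm above the bench, with a white hub (radius 26 mm, up to 77 mm). Origin on the axis at bench level, z up, x points to the blue knob. Turns endlessly (0.12 Nm friction) with the drum under it and stays where left. Its bearing sits in rubber: side load shifts it 1 mm per 10 N; over 2 mm harms it.
- knob_grip (a point): Point on the axis of the blue crank knob, 98 mm above the bench. The knob is an upright cylinder of diameter 16 mm, from 71 to 115 mm above the bench, 58 mm from the carousel's axis; it spins freely on its pin, so it can be held firmly and led round the circle without turning the hand.
- post_grip (a point): Point on the axis of the orange upright post of the gauge carriage, 90 mm above the bench. The post has diameter 16 mm and its top is 105 mm above the bench. The dial (radius 28 mm, top at 56 mm) lies on the same carriage, its centre 55 mm from the post towards the carousel.
- carriage (a joint): Travel of the gauge carriage (m): 0 is fully back, 0.030 is home, just resting on its buffer, with the plunger pressed about 1.5 mm in by the round of the drum. Pushing the post along the stand's -y increases it. It drags with 4 N and stays where it is left.
- needle (a joint): Angle of the red needle on the dial, which faces up (rad): 0 with the plunger free, needle pointing to the orange post; it turns clockwise seen from above by 0.6 rad per mm the plunger is pressed in. With the gauge home and no side load on the bearing it reads about 0.9 on the round of the drum, 1.75 on the lesser hump, 3.1 at the top of the highest spot.
- bottle: Bystander: loose amber reagent bottle, diameter 34 mm, 75 mm tall, origin under its centre.
- jar: Bystander: loose white jar with blue lid, diameter 44 mm, 55 mm tall, origin under its centre.
- tip_rack: Bystander: loose black pipette-tip rack, 50 x 80 mm, 42 mm tall, origin under its centre.
- drum_mid (a point): Point on the axis, 46 mm above the bench, inside the steel drum (radius 88 mm) that turns with the plate and is hidden under it. The drum has two humps, one standing out 4 mm and a lesser one 1.5 mm, each 25 to 45 degrees wide. Where they lie under the plate is different each time and must be found with the gauge.
- buffer (a joint): Small black sprung buffer at the front of the rail, which stops the carriage when home (m): 0 untouched; it starts to give at 8 N and 3 mm (20 N) is as far as it may be pressed. It pushes the carriage back to home when let go.

How it is judged:
By the outcome, as a careful person would: the job done as asked, in the order asked, and still so for the second after the job is handed in, with the robot touching nothing.
It also fails if it takes over 72 s, if anything falls off the work surface, if the arm or the gripper's body presses on something with over 40 N, if the wrist force passes 120 N, or if a joint passes its speed limit or range.

## Working session

There is one attempt and no reset: what is moved stays moved. The work goes in short steps, Python scripts to look and compute and a tool call to move; the robot and the scene stay as the last step left them, time stands still between calls to the robot, and variables do not carry over. Pictures are saved under pics/ and viewed, at most 10 in all, crops included, and the job is handed in when it is done.

Besides the shell and the picture viewer there is one more tool, called after "Call:" as name(argument=value, ...) on one line, values as JSON. apply_moves: Moves the arm, as the interface text tells. Its arguments: {"type":"object","properties":{"deltas":{"type":"array"},"squeeze":{"type":"number"}},"required":["deltas"]}

```bash
mkdir -p pics
cat > h.py <<'E'
import numpy as np, cv2
from scipy.spatial.transform import Rotation as R
from rig import *
def rot(q): return R.from_quat([q[1],q[2],q[3],q[0]]).as_matrix()
def ray(p,im,fish=False):
    K=np.array(im["K"]); x=(p[0]-K[0,2])/K[0,0]; y=(p[1]-K[1,2])/K[1,1]
    if fish:
        r=np.hypot(x,y); d=np.array([x/r*np.sin(r),y/r*np.sin(r),np.cos(r)]) if r>1e-9 else np.array([0,0,1.])
    else: d=np.array([x,y,1.])
    return rot(im["orientation"])@d
def at_z(p,im,z,fish=False):
    d=ray(p,im,fish); c=np.array(im["position"]); return c+d*(z-c[2])/d[2]
def proj(P,im):
    v=rot(im["orientation"]).T@(np.array(P)-im["position"]); K=np.array(im["K"]); u=K@(v/v[2]); return u[:2]
E
python3 - <<'E'
from h import *
s=get_state(); print(s["clock"],s["position"],s["ee_rot"],nose_length)
Z=dict(stand=0,carousel=0,knob_grip=.098,post_grip=.09,bottle=0,jar=0,tip_rack=0,drum_mid=.046)
for n in ("scene","top"):
    im=get_image(n); cv2.imwrite(f"pics/{n}1.png",im["frame"][:,:,::-1]); print(n,im["position"],im["K"][0])
    for q,z in Z.items():
        for r in place_of(q,im)[:1]: print(q,round(r["score"],2),np.round(r["point"],1),np.round(at_z(r["point"],im,z),4))
E
```

```text
0.0 [ 0.22366308 -0.52918009  0.24745586] [-8.97275460e-04  9.80087616e-01  1.98563480e-01 -6.70094115e-05] 0.017
scene [1.18203081 0.05014083 0.63948357] [425.33263287   0.         254.12748916]
stand 0.95 [240.5 186.6] [ 0.5238 -0.0632  0.    ]
carousel 0.64 [243.  191.8] [ 0.5392 -0.0556  0.    ]
knob_grip 0.84 [231.9 177.1] [ 0.6008 -0.0655  0.098 ]
post_grip 0.81 [356.9 165.7] [0.5334 0.1714 0.09  ]
bottle 0.55 [257.1 256. ] [ 0.7051 -0.0064  0.    ]
jar 0.72 [209.2 251.9] [ 0.7055 -0.0969  0.    ]
tip_rack 0.84 [310.5 261.1] [0.7058 0.0924 0.    ]
drum_mid 0.84 [240.2 174.5] [ 0.5352 -0.0607  0.046 ]
top [5.44551397e-01 3.79164092e-04 9.50668619e-01] [476.64539088   0.         263.796117  ]
stand 0.85 [280.7 232.2] [ 0.542  -0.0626  0.    ]
carousel 0.73 [277.8 234.3] [ 0.5379 -0.0567  0.    ]
knob_grip 0.84 [289.2 202.5] [ 0.5951 -0.0726  0.098 ]
post_grip 0.65 [157.5 235.6] [0.5404 0.164  0.09  ]
bottle 0.84 [250.2 151.2] [ 0.7057 -0.0047  0.    ]
jar 0.72 [297.6 147.2] [ 0.7125 -0.1006  0.    ]
tip_rack 0.97 [205.4 150.9] [0.7076 0.0852 0.    ]
drum_mid 0.73 [282.4 236.7] [ 0.5335 -0.0626  0.046 ]
```

```bash
python3 -c "
import cv2,numpy as np
a=cv2.imread('pics/top1.png')[110:330,90:400];b=cv2.imread('pics/scene1.png')[120:300,140:440]
a=cv2.resize(a,None,fx=2.55,fy=2.55);cv2.imwrite('pics/v1.png',a)"
```

```text
(no output)
```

View pics/v1.png

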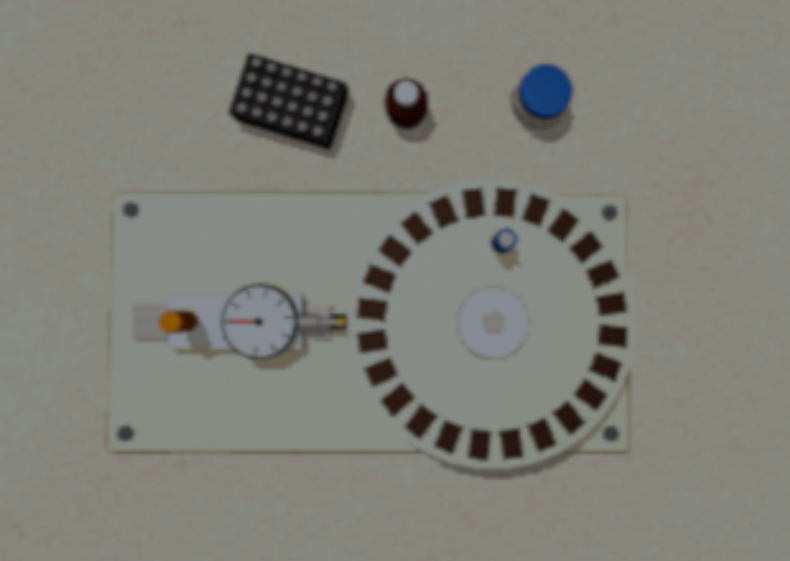

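View pics/scene1.png

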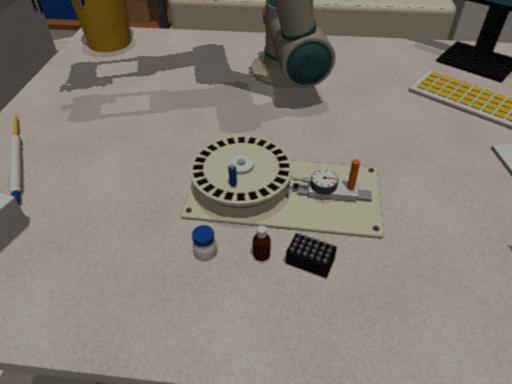

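Top view: post at px (157,236), dial at (191,236) with needle pointing to the post, hub at (283,236), blue knob at (289,203). The bottle, jar and rack lie above in the picture, at x≈0.71. The network results agree with this. I'll move towards the stand and look from the wrist.

Call:
apply_moves(deltas=[60,559,-520,40,7,60,559,-520,40,14,60,559,-520,40,22.9,60,559,-520,40,22.9,60,559,-520,40,22.9,60,559,-520,40,22.9,60,559,-520,40,22.9,60,559,-520,40,22.9,60,559,-520,40,22.9,60,559,-520,40,22.9,60,559,-520,40,22.9,60,559,-520,40,22.9])

```text
clock: 1.9
position: [0.4284, -0.0727, 0.2225]
ee_rot: [0.0, 1.0, 0.0, 0.001]
contact_force: [1.1, -1.0, -0.1]
width: 0.0596
gripper_force: 0.0
```

```bash
cat >> h.py <<'E'
def pose():
    s=get_state(); r=rot(s["ee_rot"]); print("t",round(s["clock"],2),"p",np.round(s["position"],4),"x",np.round(r[:,0],3),"F",np.round(s["contact_force"],1),"w",round(s["width"],4),"g",round(s["gripper_force"],1)); return s
E
python3 - <<'E'
from h import *
s=pose(); im=get_image("wrist"); cv2.imwrite("pics/w1.png",im["frame"][:,:,::-1]); print(im["K"],im["position"])
for q,z in dict(carousel=0,knob_grip=.098,post_grip=.09,drum_mid=.046,needle=.056).items():
    for r in place_of(q,im)[:1]: print(q,round(r["score"],2),np.round(r["point"],1),np.round(at_z(r["point"],im,z,True),4))
E
```

```text
t 1.9 p [ 0.4284 -0.0727  0.2225] x [1.    0.    0.001] F [ 1.1 -1.  -0.1] w 0.0596 g 0.0
[[297.31863964   0.         252.87427534]
 [  0.         297.31863964 195.82002457]
 [  0.           0.           1.        ]] [ 0.49827346 -0.072829    0.34717415]
carousel 0.73 [245.   82.5] [ 0.5339 -0.064   0.    ]
knob_grip 0.64 [250.5   7.5] [ 0.5905 -0.0709  0.098 ]
post_grip 0.77 [25.5 89.3] [0.5412 0.1668 0.09  ]
drum_mid 0.55 [241.9  72.2] [ 0.5398 -0.0621  0.046 ]Traceback (most recent call last):
  File "<stdin>", line 4, in <module>
ValueError: it knows: bottle, carousel, drum_mid, jar, knob_grip, post_grip, stand, tip_rack
```

View pics/w1.png

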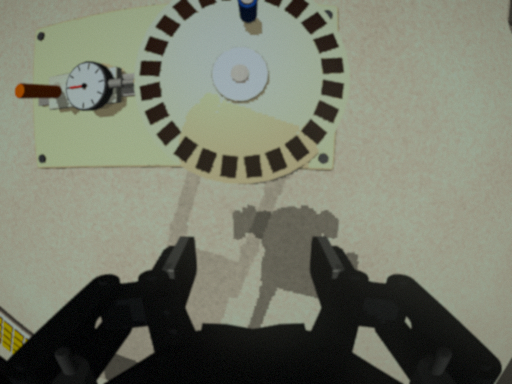

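The wrist view shows the hub at (240,74), the knob at (248,8) and the post at (20-60,90), matching the estimates. Next I go above the post.

Call:
apply_moves(deltas=[60,112,-240,60,0,60,112,-240,60,0,60,112,-240,60,0,60,112,-240,60,0,60,112,-240,60,0,60,112,-240,60,0,60,112,-240,60,0,60,112,-240,60,0,60,112,-240,60,0,60,112,-240,60,0])

```text
clock: 2.98
position: [0.5399, 0.163, 0.1621]
ee_rot: [0.001, 1.0, -0.001, -0.0]
contact_force: [-0.9, -0.6, -0.4]
width: 0.0601
gripper_force: 0.0
```

Run:
```python
from h import *
s=pose()
for n in ("wrist","top","scene"):
    im=get_image(n); cv2.imwrite(f"pics/{n}2.png",im["frame"][:,:,::-1])
    for q,z in dict(knob_grip=.098,post_grip=.09,drum_mid=.046,carousel=0).items():
        for r in place_of(q,im)[:1]: print(n,q,round(r["score"],2),np.round(r["point"],1),np.round(at_z(r["point"],im,z,n=="wrist"),4))
```

```text
t 2.98 p [0.5399 0.163  0.1621] x [ 1.    -0.002 -0.001] F [-0.9 -0.6 -0.4] w 0.0601 g 0.0
wrist post_grip 0.97 [246.1 212.7] [0.5409 0.1674 0.09  ]
wrist drum_mid 0.8 [469.3 200.2] [ 0.5354 -0.0621  0.046 ]
wrist carousel 0.69 [448.4 188.7] [ 0.5355 -0.0663  0.    ]
top knob_grip 0.9 [288.5 205.7] [ 0.5893 -0.0712  0.098 ]
top post_grip 0.68 [159.6 234.3] [0.5427 0.1603 0.09  ]
top drum_mid 0.94 [282.9 235.7] [ 0.5354 -0.0636  0.046 ]
top carousel 0.91 [279.6 236.4] [ 0.5337 -0.0602  0.    ]
scene knob_grip 0.71 [231.8 173.6] [ 0.5911 -0.0672  0.098 ]
scene post_grip 0.81 [355.4 165.2] [0.5322 0.1685 0.09  ]
scene drum_mid 0.98 [238.3 171.3] [ 0.5258 -0.066   0.046 ]
scene carousel 0.78 [243.7 190.4] [ 0.5347 -0.0546  0.    ]
```

View pics/wrist2.png

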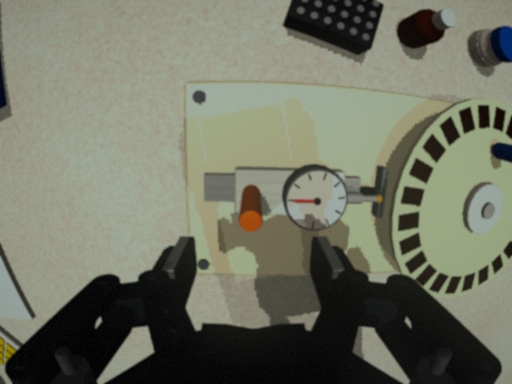

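The post's orange top is at (250,220), between the fingers, and the dial at (317,200) is clearly readable. I'll descend and grip it lightly.

Call:
apply_moves(deltas=[60,1,0,35,0,60,1,0,71,0,60,1,0,71,0,60,1,0,71,0,40,1,0,71,0,10,1,0,71,0,10,1,0,71,0,10,1,0,71,0,10,1,0,71,0,10,1,0,71,0,10,1,0,71,0,10,1,0,71,0], squeeze=20)

```text
clock: 4.73
position: [0.5422, 0.1654, 0.093]
ee_rot: [-0.0, 1.0, 0.0, 0.002]
contact_force: [-0.9, -0.5, 6.6]
width: 0.0152
gripper_force: 20.6
```

Call:
apply_moves(deltas=[10,0,4,0,0,10,0,9,0,0,10,0,14,0,0,10,0,19,0,0,10,-0.5,23,0,0,10,-0.5,26,0,0,10,-0.5,26,0,0,10,-0.5,26,0,0])

```text
clock: 5.4
position: [0.5417, 0.1432, 0.0931]
ee_rot: [-0.004, 1.0, -0.001, 0.002]
contact_force: [1.3, 11.1, 6.0]
width: 0.0153
gripper_force: 21.1
```

Run:
```python
from h import *
s=pose()
im=get_image("wrist"); cv2.imwrite(f"pics/w3.png",cv2.resize(im["frame"][130:270,200:400,::-1],None,fx=3,fy=3))
```

```text
t 5.4 p [0.5417 0.1432 0.0931] x [ 1.    -0.003  0.004] F [ 1.3 11.1  6. ] w 0.0153 g 21.1
```

View pics/w3.png

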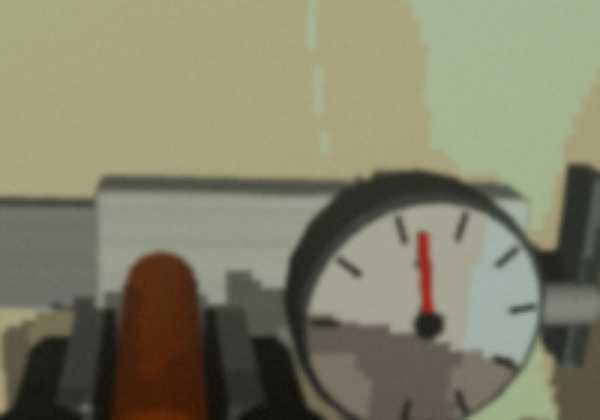

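The needle already points about 1.5 rad from the post, so the plunger touches the drum, possibly on a hump. I'll let it settle and go on in small steps.

Call:
apply_moves(deltas=[10,0,0,0,0,10,0,0,0,0,10,0,0,0,0])

```text
clock: 5.7
position: [0.5417, 0.1432, 0.093]
ee_rot: [-0.004, 1.0, -0.001, 0.002]
contact_force: [-0.7, 10.8, 5.4]
width: 0.0152
gripper_force: 21.0
```

Call:
apply_moves(deltas=[10,0,1,0,0,10,0,2,0,0,10,0,2,0,0,10,0,2,0,0])

```text
clock: 6.03
position: [0.5417, 0.1428, 0.0931]
ee_rot: [-0.005, 1.0, -0.002, 0.002]
contact_force: [-0.8, 17.1, 5.3]
width: 0.0153
gripper_force: 21.4
```

Run:
```python
from h import *
s=pose()
im=get_image("wrist"); cv2.imwrite(f"pics/w4.png",cv2.resize(im["frame"][130:270,200:400,::-1],None,fx=3,fy=3))
for r in place_of("post_grip",im)[:1]: print(r["score"],np.round(at_z(r["point"],im,.09,True),4))
```

```text
t 6.03 p [0.5417 0.1428 0.0931] x [ 1.    -0.003  0.004] F [-0.8 17.1  5.3] w 0.0153 g 21.4
0.95 [0.54   0.1442 0.09  ]
```

View pics/w4.png

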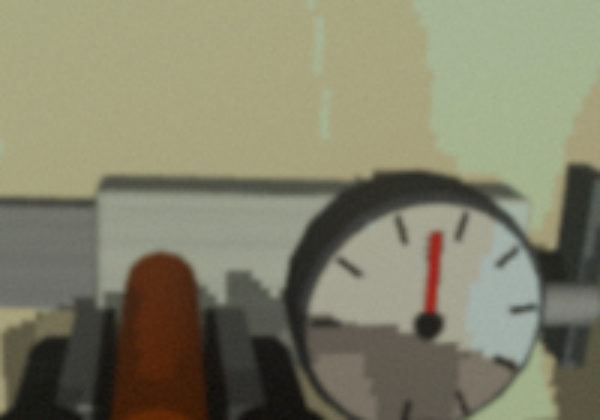

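The needle moved to about 1.65 and force rose 6 N for only 0.4 mm of travel, so the gauge is on its buffer. I'll ease off, open, and rise.

Call:
apply_moves(deltas=[10,0,-2,0,0,10,0,-3.5,0,0,10,0,-3.5,0,0,40,0,-3.5,0,0,60,0,-3.5,0,0,60,0,-3.5,0,0,60,0,-3.5,0,0,60,0,-3.5,0,0,60,0,-3.5,-35,0,60,0,-3.5,-57,0,60,0,-3.5,-57,0,60,0,-3.5,-57,0])

```text
clock: 7.13
position: [0.5413, 0.1407, 0.1493]
ee_rot: [-0.0, 1.0, -0.0, 0.001]
contact_force: [-0.1, 0.1, -0.3]
width: 0.0599
gripper_force: 0.0
```

```bash
cat >> h.py <<'E'
def needle(n="top", dial=None):
    """needle angle: red pixels vs. dial centre, clockwise from the post direction, ray-cast to dial plane"""
    im=get_image(n); f=im["frame"].astype(int); r,g,b=f[...,0],f[...,1],f[...,2]
    w=np.clip(r-np.maximum(g,b)-25,0,None)*(g<0.45*r)*(abs(g-b)<35)
    m=(w>0).astype(np.uint8); return im,w,m
E
python3 - <<'E'
from h import *
s=pose()
for n in ("wrist","top"):
    im=get_image(n); cv2.imwrite(f"pics/{n}5.png",im["frame"][:,:,::-1])
    for q,z in dict(knob_grip=.098,post_grip=.09,drum_mid=.046).items():
        for r in place_of(q,im)[:1]: print(n,q,round(r["score"],2),np.round(r["point"],1),np.round(at_z(r["point"],im,z,n=="wrist"),4))
    hsv=cv2.cvtColor(im["frame"],cv2.COLOR_RGB2HSV)
    h,sa,v=[hsv[...,i].astype(int) for i in range(3)]
    m=(((h<6)|(h>172))&(sa>120)&(v>60)).astype(np.uint8)
    k,l,st,c=cv2.connectedComponentsWithStats(m)
    for i in range(1,k):
        if st[i,4]>3: print(n,"red",st[i],c[i].round(1), at_z(c[i],im,.055,n=="wrist").round(4))
a=cv2.imread("pics/wrist5.png")[100:300,200:512]; b=cv2.imread("pics/top5.png")[190:290,130:286]
cv2.imwrite("pics/v5.png",np.vstack([cv2.resize(a,(468,300)),cv2.resize(b,(468,300))]))
E
```

```text
t 7.13 p [0.5413 0.1407 0.1493] x [ 1.    -0.     0.003] F [-0.1  0.1 -0.3] w 0.0599 g 0.0
wrist post_grip 0.84 [244.4 224.1] [0.539  0.1461 0.09  ]
wrist drum_mid 0.72 [458.1 202.9] [ 0.5391 -0.057   0.046 ]
wrist red [305 189  12  18  49] [310.5 197.3] [0.5475 0.0957 0.055 ]
top knob_grip 0.88 [285.3 203.6] [ 0.5932 -0.0655  0.098 ]
top drum_mid 0.72 [281.8 236.6] [ 0.5337 -0.0614  0.046 ]
```

View pics/v5.png

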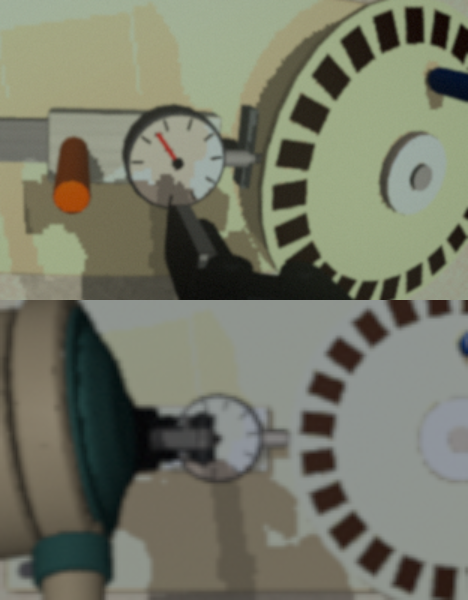

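After release the needle stands at about 0.95 rad from the post direction: home, on the round of the drum. Next I go above the knob with the hand turned so that the wrist camera looks towards the dial.

Call:
apply_moves(deltas=[50,51,20,-20,-7,50,51,60,-20,-14,50,51,100,-20,-21,50,51,140,-20,-28,50,51,180,-20,-35,50,51,210,-20,-42,50,51,210,-20,-49,50,51,210,-20,-56,50,51,210,-20,-63,50,51,210,-20,-70,50,51,210,-20,-77,50,51,210,-20,-84])

```text
clock: 8.53
position: [0.5913, -0.0693, 0.1677]
ee_rot: [-0.0, 0.743, 0.669, -0.0]
contact_force: [0.0, 0.2, 0.5]
width: 0.0499
gripper_force: 0.0
```

Call:
apply_moves(deltas=[50,0,0,0,-6,50,0,0,0,-6,50,0,0,0,-6])

```text
clock: 8.78
position: [0.5913, -0.0691, 0.1678]
ee_rot: [-0.0, 0.71, 0.704, -0.0]
contact_force: [-0.3, -1.0, -0.5]
width: 0.0499
gripper_force: 0.0
```

Run:
```python
from h import *
s=pose()
w=cv2.imread("pics/wrist5.png")
for n in ("wrist","top"):
    im=get_image(n); cv2.imwrite(f"pics/{n}6.png",im["frame"][:,:,::-1])
    for q,z in dict(knob_grip=.098,post_grip=.09,drum_mid=.046,carousel=0).items():
        for r in place_of(q,im)[:1]: print(n,q,round(r["score"],2),np.round(r["point"],1),np.round(at_z(r["point"],im,z,n=="wrist"),4))
```

```text
t 8.78 p [ 0.5913 -0.0691  0.1678] x [0.008 1.    0.   ] F [-0.3 -1.  -0.5] w 0.0499 g 0.0
wrist knob_grip 0.69 [257.6 215.1] [ 0.5944 -0.069   0.098 ]
wrist drum_mid 0.57 [188.5 180.4] [ 0.5356 -0.0558  0.046 ]
wrist carousel 0.7 [197.5 176.3] [ 0.5348 -0.0622  0.    ]
top post_grip 0.58 [169.9 236.2] [0.5389 0.142  0.09  ]
top drum_mid 0.55 [284.2 236. ] [ 0.5348 -0.066   0.046 ]
top carousel 0.65 [280.2 237.9] [ 0.5307 -0.0613  0.    ]
```

View pics/wrist6.png

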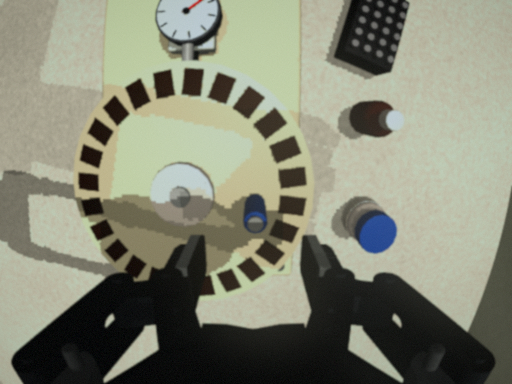

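The knob top is at (255,225) between the fingers, the hub at (182,191), and the dial at (186,11) with its needle about 0.9 clockwise. I'll descend and grip the knob lightly.

Call:
apply_moves(deltas=[50,0,2,35,0,50,0,2,69,0,50,0,2,69,0,50,0,2,69,0,35,0,2,69,0,10,0,2,69,0,10,0,2,69,0,10,0,2,69,0,10,0,2,69,0,10,0,2,69,0,10,0,2,69,0])

```text
clock: 10.2
position: [0.5932, -0.0694, 0.1013]
ee_rot: [0.001, 0.709, 0.705, -0.0]
contact_force: [-2.9, -1.1, 5.8]
width: 0.0153
gripper_force: 20.5
```

Run:
```python
from h import *
s=pose()
for n in ("wrist","top","scene"):
    im=get_image(n); f=im["frame"]; cv2.imwrite(f"pics/{n}7.png",f[:,:,::-1])
    hsv=cv2.cvtColor(f,cv2.COLOR_RGB2HSV); h,sa,v=[hsv[...,i].astype(int) for i in range(3)]
    m=(((h<7)|(h>170))&(sa>110)&(v>60)).astype(np.uint8)
    k,l,st,c=cv2.connectedComponentsWithStats(m)
    for i in range(1,k):
        if st[i,4]>3:
            P=at_z(c[i],im,.055,n=="wrist")
            if abs(P[0]-.54)<.04 and abs(P[1]-.09)<.04: print(n,"red",st[i],c[i].round(1), P.round(4))
    if n=="wrist":
        a=f
        print(proj([.54,.09,.055],im))
a=cv2.imread("pics/wrist7.png")[0:150,100:300]
b=cv2.imread("pics/scene7.png")[160:210,290:380]; c=cv2.imread("pics/top7.png")[210:260,160:250]
cv2.imwrite("pics/v7.png",np.vstack([cv2.resize(a,(400,300)),np.hstack([cv2.resize(b,(200,111)),cv2.resize(c,(200,111))])]))
```

```text
t 10.2 p [ 0.5932 -0.0694  0.1013] x [ 0.005  1.    -0.001] F [-2.9 -1.1  5.8] w 0.0153 g 20.5
[138.12471921 -87.65699729]
```

View pics/v7.png

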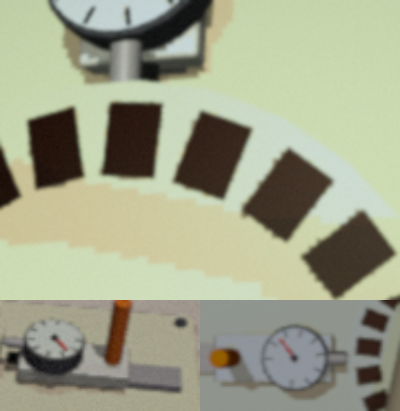

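The top camera (dial at about (202,236)) and the scene camera (dial at about (314,178)) both see the dial while I hold the knob. I'll write a needle reader and a table of circle steps.

```bash
cat >> h.py <<'E'
DC=dict(top=(202.3,235.7),scene=(314.3,177.6)); PHI=0.02
def needle(n):
    im=get_image(n); return read(im,im["frame"],n)
def read(im,f,n):
    f=f.astype(np.float32); red=f[...,0]-(f[...,1]+f[...,2])/2
    D0=at_z(DC[n],im,.055); th=np.radians(np.arange(0,360,2)); best=None
    for dx in np.arange(-.004,.0041,.001):
      for dy in np.arange(-.004,.0041,.001):
        D=D0+[dx,dy,0]
        rr=np.arange(.002,.019,.001)[:,None]
        P=np.stack([D[0]+rr*np.sin(th+PHI),D[1]+rr*np.cos(th+PHI),np.full((len(rr),len(th)),.055)],-1)
        v=(P-im["position"])@rot(im["orientation"]); u=v@np.array(im["K"]).T; u=(u[...,:2]/u[...,2:]).astype(np.float32)
        sc=cv2.remap(red,u[...,0],u[...,1],cv2.INTER_LINEAR).mean(0); i=sc.argmax()
        if best is None or sc[i]>best[0]: best=(sc[i],i,sc,dx,dy)
    s,i,sc,dx,dy=best; k=np.arange(-12,13); w=np.clip(sc[(i+k)%180]-.6*s,0,None)
    a=th[i]+np.radians(2)*(w*k).sum()/w.sum()
    return round(float((a+1)%(2*np.pi)-1),3),round(float(s),1)
C=np.array([.5355,-.0617])
def rd():
    s=pose(); p=np.array(s["position"][:2])-C
    print("ang",round(float(np.degrees(np.arctan2(p[1],p[0]))),1),"r",round(float(np.hypot(*p))*1000,1),"top",needle("top"),"scene",needle("scene"))
E
python3 - <<'E'
from h import *
rd()
for k in range(24):
    a=np.radians(-7.6+15*k+np.array([0,5,10,15])); d=58*np.c_[np.sin(a),np.cos(a)]; print(k,round(-7.6+15*k,1),(d[1:]-d[0]).round(1).tolist())
E
```

```text
t 10.35 p [ 0.5932 -0.0694  0.1013] x [ 0.005  1.    -0.001] F [-2.8 -0.6  5.9] w 0.015 g 20.5
ang -7.6 r 58.2 top (0.907, 37.3) scene (1.008, 52.7)
0 -7.6 [[5.0, 0.4], [10.1, 0.5], [15.1, 0.0]]
1 7.4 [[5.0, -0.9], [9.9, -2.2], [14.6, -3.9]]
2 22.4 [[4.6, -2.1], [9.0, -4.7], [13.1, -7.5]]
3 37.4 [[3.9, -3.2], [7.5, -6.8], [10.7, -10.7]]
4 52.4 [[2.9, -4.1], [5.4, -8.5], [7.6, -13.1]]
5 67.4 [[1.7, -4.8], [3.1, -9.6], [3.9, -14.6]]
6 82.4 [[0.4, -5.0], [0.5, -10.1], [0.0, -15.1]]
7 97.4 [[-0.9, -5.0], [-2.2, -9.9], [-3.9, -14.6]]
8 112.4 [[-2.1, -4.6], [-4.7, -9.0], [-7.5, -13.1]]
9 127.4 [[-3.2, -3.9], [-6.8, -7.5], [-10.7, -10.7]]
10 142.4 [[-4.1, -2.9], [-8.5, -5.4], [-13.1, -7.6]]
11 157.4 [[-4.8, -1.7], [-9.6, -3.1], [-14.6, -3.9]]
12 172.4 [[-5.0, -0.4], [-10.1, -0.5], [-15.1, -0.0]]
13 187.4 [[-5.0, 0.9], [-9.9, 2.2], [-14.6, 3.9]]
14 202.4 [[-4.6, 2.1], [-9.0, 4.7], [-13.1, 7.5]]
15 217.4 [[-3.9, 3.2], [-7.5, 6.8], [-10.7, 10.7]]
16 232.4 [[-2.9, 4.1], [-5.4, 8.5], [-7.6, 13.1]]
17 247.4 [[-1.7, 4.8], [-3.1, 9.6], [-3.9, 14.6]]
18 262.4 [[-0.4, 5.0], [-0.5, 10.1], [-0.0, 15.1]]
19 277.4 [[0.9, 5.0], [2.2, 9.9], [3.9, 14.6]]
20 292.4 [[2.1, 4.6], [4.7, 9.0], [7.5, 13.1]]
21 307.4 [[3.2, 3.9], [6.8, 7.5], [10.7, 10.7]]
22 322.4 [[4.1, 2.9], [8.5, 5.4], [13.1, 7.6]]
23 337.4 [[4.8, 1.7], [9.6, 3.1], [14.6, 3.9]]
```

Call:
apply_moves(deltas=[10,5,0.4,0,0,10,10.1,0.5,0,0,10,15.1,0,0,0,10,15.1,0,0,0])

```text
clock: 10.78
position: [0.5932, -0.0544, 0.1013]
ee_rot: [0.001, 0.709, 0.705, -0.0]
contact_force: [-2.7, 0.0, 6.9]
width: 0.0157
gripper_force: 20.6
```

```bash
python3 -c "from h import *; rd()"
```

```text
t 10.78 p [ 0.5932 -0.0544  0.1013] x [ 0.005  1.    -0.002] F [-2.7  0.   6.9] w 0.0157 g 20.6
ang 7.2 r 58.2 top (1.572, 37.6) scene (1.477, 59.2)
```

Call:
apply_moves(deltas=[10,5,-0.9,0,0,10,9.9,-2.2,0,0,10,14.6,-3.9,0,0,10,14.6,-3.9,0,0])

```text
clock: 11.22
position: [0.5895, -0.04, 0.1013]
ee_rot: [0.001, 0.709, 0.705, -0.0]
contact_force: [-3.9, -1.3, 7.3]
width: 0.0151
gripper_force: 20.7
```

```bash
python3 -c "from h import *; rd()"
```

```text
t 11.22 p [ 0.5895 -0.04    0.1013] x [ 0.005  1.    -0.002] F [-3.9 -1.3  7.3] w 0.0151 g 20.7
ang 21.9 r 58.2 top (1.712, 38.1) scene (1.752, 49.6)
```

Call:
apply_moves(deltas=[10,4.6,-2.1,0,0,10,9,-4.7,0,0,10,13.1,-7.5,0,0,10,13.1,-7.5,0,0])

```text
clock: 11.65
position: [0.5823, -0.0271, 0.1013]
ee_rot: [0.001, 0.709, 0.705, -0.0]
contact_force: [-4.3, -2.7, 7.7]
width: 0.0152
gripper_force: 20.7
```

```bash
python3 -c "from h import *; rd()"
```

```text
t 11.65 p [ 0.5823 -0.0271  0.1013] x [ 0.005  1.    -0.002] F [-4.3 -2.7  7.7] w 0.0152 g 20.7
ang 36.4 r 58.2 top (1.127, 35.6) scene (1.139, 47.5)
```

Call:
apply_moves(deltas=[10,3.9,-3.2,0,0,10,7.5,-6.8,0,0,10,10.7,-10.7,0,0,10,10.7,-10.7,0,0])

```text
clock: 12.08
position: [0.5722, -0.0166, 0.1013]
ee_rot: [0.002, 0.709, 0.705, 0.0]
contact_force: [-2.4, -3.2, 7.3]
width: 0.015
gripper_force: 20.7
```

```bash
python3 -c "from h import *; rd()"
```

```text
t 12.08 p [ 0.5722 -0.0166  0.1013] x [ 0.005  1.    -0.002] F [-2.4 -3.2  7.3] w 0.015 g 20.7
ang 50.9 r 58.1 top (1.102, 34.2) scene (1.198, 43.4)
```

Call:
apply_moves(deltas=[10,2.9,-4.1,0,0,10,5.4,-8.5,0,0,10,7.6,-13.1,0,0,10,7.6,-13.1,0,0])

```text
clock: 12.52
position: [0.5597, -0.0089, 0.1013]
ee_rot: [0.002, 0.709, 0.705, 0.001]
contact_force: [-2.4, -3.5, 8.0]
width: 0.0155
gripper_force: 20.8
```

```bash
python3 -c "from h import *; rd()"
```

```text
t 12.52 p [ 0.5597 -0.0089  0.1013] x [ 0.005  1.    -0.002] F [-2.4 -3.5  8. ] w 0.0155 g 20.8
ang 65.4 r 58.1 top (2.021, 18.0) scene (1.172, 44.5)
```

Call:
apply_moves(deltas=[10,1.7,-4.8,0,0,10,3.1,-9.6,0,0,10,3.9,-14.6,0,0,10,3.9,-14.6,0,0])

```text
clock: 12.95
position: [0.5453, -0.0044, 0.1012]
ee_rot: [0.002, 0.709, 0.705, 0.001]
contact_force: [-0.5, -2.4, 10.0]
width: 0.0154
gripper_force: 20.9
```

```bash
python3 -c "from h import *; rd()"
```

```text
t 12.95 p [ 0.5453 -0.0044  0.1012] x [ 0.005  1.    -0.001] F [-0.5 -2.4 10. ] w 0.0154 g 20.9
ang 80.3 r 58.1 top (1.609, 18.8) scene (1.135, 47.4)
```

Call:
apply_moves(deltas=[10,0.4,-5,-1,0,10,0.5,-10.1,-1.5,0,10,0,-15.1,-1.5,0,10,0,-15.1,-1.5,0])

```text
clock: 13.38
position: [0.5284, -0.004, 0.1014]
ee_rot: [0.0, 0.709, 0.705, 0.0]
contact_force: [0.4, -2.5, 4.2]
width: 0.0153
gripper_force: 20.5
```

```bash
python3 -c "from h import *; rd()"
```

```text
t 13.38 p [ 0.5284 -0.004   0.1014] x [ 0.006  1.    -0.   ] F [ 0.4 -2.5  4.2] w 0.0153 g 20.5
ang 97.0 r 58.2 top (2.688, 19.0) scene (1.087, 48.4)
```

Call:
apply_moves(deltas=[10,-0.9,-5,0,0,10,-2.2,-9.9,0,0,10,-3.9,-14.6,0,0,10,-3.9,-14.6,0,0])

```text
clock: 13.82
position: [0.5133, -0.0078, 0.1013]
ee_rot: [-0.0, 0.709, 0.705, -0.0]
contact_force: [0.8, -1.5, 8.4]
width: 0.0155
gripper_force: 20.7
```

```bash
python3 -c "from h import *; rd()"
```

```text
t 13.82 p [ 0.5133 -0.0078  0.1013] x [ 0.006  1.    -0.   ] F [ 0.8 -1.5  8.4] w 0.0155 g 20.7
ang 112.4 r 58.3 top (1.089, 29.4) scene (1.071, 46.5)
```

Call:
apply_moves(deltas=[10,-2.1,-4.6,0,0,10,-4.7,-9,0,0,10,-7.5,-13.1,0,0,10,-7.5,-13.1,0,0])

```text
clock: 14.25
position: [0.5003, -0.0151, 0.1013]
ee_rot: [-0.0, 0.709, 0.705, 0.0]
contact_force: [1.1, -1.4, 7.9]
width: 0.0151
gripper_force: 20.7
```

```bash
python3 -c "from h import *; rd()"
```

```text
t 14.25 p [ 0.5003 -0.0151  0.1013] x [0.006 1.    0.   ] F [ 1.1 -1.4  7.9] w 0.0151 g 20.7
ang 127.1 r 58.4 top (1.022, 36.0) scene (1.037, 45.8)
```

Call:
apply_moves(deltas=[10,-3.2,-3.9,0,0,10,-6.8,-7.5,0,0,10,-10.7,-10.7,0,0,10,-10.7,-10.7,0,0])

```text
clock: 14.68
position: [0.4897, -0.0254, 0.1013]
ee_rot: [-0.0, 0.709, 0.705, 0.0]
contact_force: [0.9, 0.0, 7.3]
width: 0.015
gripper_force: 20.8
```

```bash
python3 -c "from h import *; rd()"
```

```text
t 14.68 p [ 0.4897 -0.0254  0.1013] x [0.006 1.    0.001] F [0.9 0.  7.3] w 0.015 g 20.8
ang 141.6 r 58.4 top (2.499, 38.4) scene (2.544, 46.8)
```

Rising onto the highest hump. I continue on with finer steps.

Call:
apply_moves(deltas=[10,-4.1,-2.9,-1.5,0,10,-4.1,-2.9,-1.5,0,10,-4.1,-2.9,-1.5,0])

```text
clock: 15.03
position: [0.4864, -0.0298, 0.1016]
ee_rot: [-0.001, 0.709, 0.705, -0.001]
contact_force: [1.2, -1.5, -1.3]
width: 0.0156
gripper_force: 20.7
```

```bash
python3 -c "from h import *; rd()"
```

```text
t 15.03 p [ 0.4864 -0.0298  0.1016] x [0.006 1.    0.   ] F [ 1.2 -1.5 -1.3] w 0.0156 g 20.7
ang 147.0 r 58.6 top (3.132, 44.4) scene (3.029, 51.1)
```

Call:
apply_moves(deltas=[10,-4.4,-2.5,0,0,10,-4.4,-2.5,0,0,10,-4.4,-2.5,0,0])

```text
clock: 15.38
position: [0.4839, -0.0342, 0.1017]
ee_rot: [-0.001, 0.709, 0.705, -0.001]
contact_force: [1.3, -0.1, -4.6]
width: 0.0153
gripper_force: 20.5
```

```bash
python3 -c "from h import *; rd()"
```

```text
t 15.38 p [ 0.4839 -0.0342  0.1017] x [0.006 1.    0.   ] F [ 1.3 -0.1 -4.6] w 0.0153 g 20.5
ang 151.9 r 58.4 top (3.132, 45.6) scene (3.296, 42.2)
```

Call:
apply_moves(deltas=[10,-4.6,-2.1,0,0,10,-4.6,-2.2,0,0,10,-4.6,-2.2,0,0])

```text
clock: 15.73
position: [0.4817, -0.039, 0.1017]
ee_rot: [-0.001, 0.709, 0.705, -0.001]
contact_force: [0.9, -0.9, -5.4]
width: 0.0151
gripper_force: 20.3
```

```bash
python3 -c "from h import *; rd()"
```

```text
t 15.73 p [ 0.4817 -0.039   0.1017] x [ 0.005  1.    -0.   ] F [ 0.9 -0.9 -5.4] w 0.0151 g 20.3
ang 157.1 r 58.4 top (3.116, 47.8) scene (3.279, 44.3)
```

Call:
apply_moves(deltas=[10,-4.8,-1.7,0,0,10,-4.8,-1.7,0,0,10,-4.8,-1.7,0,0])

```text
clock: 16.08
position: [0.48, -0.0439, 0.1018]
ee_rot: [-0.001, 0.709, 0.705, -0.001]
contact_force: [-0.2, 0.7, -8.1]
width: 0.015
gripper_force: 20.1
```

```bash
python3 -c "from h import *; rd()"
```

```text
t 16.08 p [ 0.48   -0.0439  0.1018] x [ 0.006  1.    -0.   ] F [-0.2  0.7 -8.1] w 0.015 g 20.1
ang 162.2 r 58.3 top (2.89, 39.3) scene (3.03, 43.1)
```

Call:
apply_moves(deltas=[10,-4.9,-1.3,0,0,10,-4.9,-1.3,0,0,10,-4.9,-1.3,0,0])

```text
clock: 16.43
position: [0.4787, -0.0488, 0.1018]
ee_rot: [-0.001, 0.709, 0.705, -0.001]
contact_force: [-0.6, 0.5, -10.0]
width: 0.0154
gripper_force: 20.0
```

```bash
python3 -c "from h import *; rd()"
```

```text
t 16.43 p [ 0.4787 -0.0488  0.1018] x [ 0.005  1.    -0.   ] F [ -0.6   0.5 -10. ] w 0.0154 g 20.0
ang 167.2 r 58.2 top (2.434, 38.1) scene (2.429, 44.4)
```

Both flanks agree: the needle reads 2.43 at about 140.8° and 167.2°, and 2.96 at 145.9° and 162.2°. The peak is at 154.0°, so I go back there.

Call:
apply_moves(deltas=[10,4.2,1,1,0,10,8.5,2.5,2,0,10,12.7,4.4,2,0,10,12.7,4.4,2,0,10,12.7,4.4,2,0,10,12.7,4.4,2,0])

```text
clock: 17.03
position: [0.4845, -0.0353, 0.1014]
ee_rot: [0.0, 0.709, 0.705, 0.001]
contact_force: [-3.6, 1.3, 6.8]
width: 0.0156
gripper_force: 21.5
```

```bash
python3 -c "from h import *; rd()"
```

```text
t 17.03 p [ 0.4845 -0.0353  0.1014] x [0.006 1.    0.001] F [-3.6  1.3  6.8] w 0.0156 g 21.5
ang 152.6 r 57.4 top (3.118, 44.9) scene (3.029, 54.2)
```

Call:
apply_moves(deltas=[10,-0.8,-1.4,-0.8,0,10,-0.8,-1.4,-0.8,0,10,-0.8,-1.4,-0.8,0,10,-0.8,-1.4,-0.8,0])

```text
clock: 17.47
position: [0.4837, -0.0362, 0.1015]
ee_rot: [0.001, 0.709, 0.705, 0.001]
contact_force: [1.2, 4.5, 2.6]
width: 0.0151
gripper_force: 21.2
```

```bash
python3 -c "from h import *; rd()"
```

```text
t 17.47 p [ 0.4837 -0.0362  0.1015] x [0.006 1.    0.001] F [1.2 4.5 2.6] w 0.0151 g 21.2
ang 153.7 r 57.7 top (2.865, 39.1) scene (2.974, 41.9)
```

Call:
apply_moves(deltas=[10,0.4,0,0,0,10,0.4,0,0,0,25,0.4,0,0,0,40,0.4,0,0,0,40,0.4,0,0,0,40,0.4,0,0,0,40,0.4,0,-30,0,40,0.4,0,-70,0,40,0.4,0,-70,0,40,0.4,0,-70,0])

```text
clock: 18.4
position: [0.4844, -0.0369, 0.173]
ee_rot: [0.003, 0.709, 0.705, 0.001]
contact_force: [-0.5, -0.3, 0.1]
width: 0.0397
gripper_force: 0.0
```

Run:
```python
from h import *
rd()
a=get_image("wrist"); b=get_image("top"); c=get_image("scene")
for n,i in (("wrist",a),):
    for r in place_of("knob_grip",i)[:1]: 
        P=at_z(r["point"],i,.098,True); print(P, np.degrees(np.arctan2(P[1]-C[1],P[0]-C[0])))
W=cv2.resize(a["frame"][0:190,90:350],(520,380)); 
cv2.imwrite("pics/v9.png",np.vstack([W,np.hstack([cv2.resize(b["frame"][215:257,160:250],(260,180)),cv2.resize(c["frame"][160:202,290:380],(260,180))])])[:,:,::-1])
```

```text
t 18.4 p [ 0.4844 -0.0369  0.173 ] x [ 0.006  1.    -0.002] F [-0.5 -0.3  0.1] w 0.0397 g 0.0
ang 154.1 r 56.8 top (3.116, 47.8) scene (3.268, 42.0)
[ 0.48434243 -0.03594008  0.098     ] 153.27288514232006
```

View pics/v9.png

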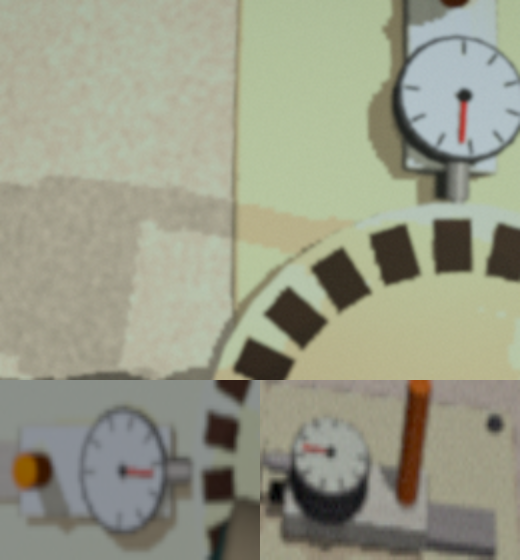

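The needle points straight at the drum (about 3.1 rad) with the hand clear: the top of the highest spot, with the gauge home. I'll hand it in.

```bash
python3 -c "from rig import *; print(sign_off())"
```

```text
the job is handed in; nothing more can be done
None
```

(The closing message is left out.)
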